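# Remove the lock-out bridge and set the shaker's selector to the third click

### The job

Put the tin shaker's control box back into service: first pull the lock-out bridge up off its two spring catches and stand it upright in the shallow steel tray. Then turn the selector clockwise to the third click from off (off is the end mark with the round stud), without running past it, and let go. Do not disturb the tape roll and the two bottles standing nearby.

Things in the scene. Friction and masses are not known exactly. Their poses are not given: they have to be found in the camera images.
- control_box: Fixed grey box 120 (x) x 100 (y) x 66 mm high on a dark base plate 130 x 150 x 6 mm; origin at the centre of the underside, z up, x toward the side with the black cable gland (away from the robot, within 0.3 rad), y to the left of x.
- dial_centre (a point): Centre of the dial on the box top, on the selector's axis, 66 mm above the worktop; axes as the box. Six black marks 30 degrees apart stand round the aluminium dial at +75 (off, with a round stud), +45, +15, -15, -45 and -75 degrees from x, counter-clockwise positive from above; the third click from off is the mark at -15.
- selector (a joint): Selector angle, rad, growing clockwise seen from above: 0 at off, 0.524 (30 degrees) more per click, third click 1.571, fifth and last 2.618, stops just beyond both ends. Starts at off, first or second click. A sprung detent (about 0.1 N m) draws it into the nearest click when let go. The pointer stands at (1.309 - value) counter-clockwise from the box's x.
- selector_grip (a point): Grip point on the selector's axis, 30 mm above the box top. Black knob: round skirt, diameter 60, up to 9 mm above the box top; on it an upright bar 62 mm long, 13 thick, from 9 to 43 mm above the box top, white line at its pointer end. The frame turns with the knob: x along the bar to the pointer end, y across its thickness, z up.
- bridge_grip (a point): Grip point in the black upright tab on top of the lock-out bridge, 143 mm above the soles of its feet. Tab 64 mm long (y), 10 thick (x), from the strap 25 mm below this point to 16 mm above it. Axes: z up, y along the tab from leg to leg.
- bridge_feet (a point): Midway between the soles of the bridge's feet, axes as bridge_grip. At the start the bridge straddles the box and selector, parallel to the box, feet on the base plate between guide ears (to 22 mm above the worktop, 2 mm play). A sprung nose in each box flank stands in a window low in each leg: a straight upward pull of about 11 N (weight included) passes both after 9 mm and it is free after 30; lifted 110 mm it is clear of the knob.
- bridge: The lock-out bridge, a loose inverted U of aluminium flat bar, about 0.17 to 0.29 kg; origin and axes as bridge_feet. Footprint 36 (x) x 116 (y) mm, 159 mm high to the top of the tab; legs 6 mm thick, inner faces 104 mm apart; strap 112 to 118 mm above the soles.
- tray_in (a point): Centre of the inner floor of the fixed shallow open steel tray, 4 mm above the worktop; z up. Inside 110 (x) x 200 (y) mm, walls 4 mm thick, rim 25 mm above the worktop. There is room for the bridge with its y along the tray's y.
- tape_roll: Roll of masking tape lying flat, 96 mm diameter, 25 mm high, loose, between box and tray; origin at the centre of its underside. Bystander.
- squeeze_bottle: White squeeze bottle with a pointed nozzle, 62 mm diameter, 208 mm high, loose; origin at the centre of its underside. Bystander.
- dropper_bottle: Small dropper bottle with a black cap, 42 mm diameter, 106 mm high, loose; origin at the centre of its underside. Bystander.

How it is judged:
On the way, in this order (a step that is already met when the one before it is completed fails the run):
1. the lock-out bridge is off the box and stands upright in the tray, let go (x of bridge_feet in the frame of tray_in between -0.05 and 0.05 m and y of bridge_feet in the frame of tray_in between -0.06 and 0.06 m and z of bridge_feet in the frame of tray_in below 0.008 m and angle between bridge_feet's own z axis and vertical below 0.12 rad and contact force between bridge and the fingers below 0.2 N), for 0.2 s.
2. the selector is at the third click from off (value of joint selector between 1.4708 and 1.6708 rad), for 0.2 s.
At the end, for the whole second after the job is handed in: The bridge stands in the tray, let go and at rest: its foot centre within 50 mm (x) and 60 mm (y) of the tray's centre, soles less than 8 mm above the tray's floor, tilted less than 0.12 rad; and the selector rests at the third click from off, within 0.1 rad of 1.571 (all of step 1 and all of step 2 and velocity of joint selector between -0.05 and 0.05 rad/s and linear speed of bridge below 0.02 m/s); the robot touches nothing.
It fails at once if the selector is run past the third click (most of the way to the fourth) (value of joint selector above 1.93732 rad).
It fails at once if the tape roll is moved by more than 30 mm (distance of tape_roll from where it was at the start of the episode above 0.03 m).
It fails at once if the squeeze bottle is moved by more than 30 mm (distance of squeeze_bottle from where it was at the start of the episode above 0.03 m).
It fails at once if the dropper bottle is moved by more than 30 mm (distance of dropper_bottle from where it was at the start of the episode above 0.03 m).
It also fails if it takes over 54 s, if anything falls off the work surface, if the arm or the gripper's body presses on something with over 40 N, if the wrist force passes 120 N, or if a joint passes its speed limit or range.

### The arm

A 6-joint arm with a two-finger parallel gripper is mounted at the origin on a cart in front of the work surface, level with it; the furniture and walls round the work are solid. World frame = base frame: x ahead of the robot, y to its left, z up, the work surface at z = 0. Lengths are in m, angles in rad, forces in N, time in s.
With the tool pointing down it reaches from about 0.4 to 0.825 m from the base axis. Payload 7 kg.
Tool frame: the origin (TCP) lies at the centre of the arm's flange, where the gripper is bolted on; the fingertips stand 178 mm ahead of it and the grasp point (between the pads) lies arm.tcp_to_grasp ahead of it (arm.tcp_to_grasp is the distance from the TCP to the grasp point, in m); z points along the fingers, y is the direction in which the jaws open and shut (so a half turn about z gives the same grasp; the last joint's range is limited). The gripper opens to 88 mm and grips with 3 to 60 N. Pads are 19 mm wide; open, the fingers measure 130 mm over their backs; the gripper's body (78 mm by 193 mm) begins 47 mm behind the grasp point.
Start: joints at [-0.939, 0.359, 0.012, 0, -1.224, -0.288], TCP at [0.227, -0.635, 0.405] pointing down, gripper open.
Joint ranges: [-3.07, 3.07], [-1.43, 2.12], [-1.02, 1.25], [-3.03, 1.67], [-3.05, -0], [-3.03, 3.03]. Speed limits (rad/s): [2.39, 2.39, 3.01, 3.14, 3.14, 3.14].

### API

Orientations are given as [roll, pitch, yaw] about the fixed x, y, z axes, in that order (R = Rz(yaw) Ry(pitch) Rx(roll)).
In Python, from station import arm gives the robot as it stands.
- The arm moves only by the tool move_arm, never from a script. Its argument "deltas" is a list of rows, each a list of 6 numbers: the shift along the world's x, y, z in mm, then the turn, a rotation vector about the world's x, y, z in degrees. In form: [[tx, ty, tz, ax, ay, az], ...]. A call has exactly 5 rows; each row shifts and turns the commanded pose from where the row before left it; what a row does not reach is not made up. A row lasts 1/12 s, in which the tool goes at most 41.7 mm and 7.16 degrees, less where a joint would pass 70% of its speed; a pose out of reach is approached as far as the arm can. A call with a gripper value outside its range is refused whole. "claw" is the closure in counts, from 0 (fully open) to 255 (shut), set as the call begins (left out, the last holds). The fingers move at their own pace and stop on an object; "squeeze" is the grip in N (left out, the last holds). Time passes only in rows, so rows that do not move let the fingers close, or fill a call up. It gives the time, the measured TCP pose, the force and the opening at its end, in the units of the state.
- arm.get_state(): the state, without advancing time (a new reading comes with each control period).
- arm.grab_frame(name): name is "scene" or "top" or "wrist"; returns the picture (400x640x3 uint8, red, green, blue); there is no depth.
- arm.calibration(name): a dict with "intrinsics" (3x3 intrinsics, pixels), "T" (4x4, takes a point from camera to world coordinates); the wrist camera has in their place "mount" (4x4, takes a point from camera to tool coordinates, whose origin is the TCP and whose axes are the flange's). Camera axes: x right, y up, looking along -z (the intrinsics and any distortion apply to the point x, -y, -z); pixel columns grow to the right and rows downward; lengths in m; the calibration is good to about 2 mm. A picture is of the moment at which its call begins: read the wrist's pose just before it. calibration takes no time and is no camera call.
- arm.job_done(): hands the job in, once; it reports no verdict.
Trained networks look in the newest picture that a camera, given by its name, has taken for a name from the list of things; names that differ only in an ending like _2 or _b are one class to them, and where a whole thing is asked for, a point or a joint stands for the part that bears it (a point fixed in the world has none). Each returns a list of dicts, best first, with "score" (0 to 1); they miss things now and then, are a little off and sometimes report something else, mostly with a low value. They report only what shows in the picture. A call takes as long as a camera call.
- arm.spot_in(thing, camera): "xy" ([column, row] in pixels, amid what is visible of it).
- arm.masks_of(thing, camera): "pixels" (400x640 bool, what is visible of it) and "xy" ([column, row] in pixels, amid what is visible of it).
- arm.spot_point(thing, camera): "xy" ([column, row] in pixels: a listed point, or the origin of a listed thing).
The state is a dict: "t": time; "q": joint angles; "qd": joint speeds; "joint_efforts": joint torques, N m; "eef_pos": TCP position; "ee_rot": TCP orientation; "force": force on the tool from outside, world axes, zero at the start; "moment": the same for the moment, N m; "width": finger opening in m.
Only numpy, scipy, OpenCV 4.12 (cv2) and the standard library are available. Lean on these libraries where they do the work, as an engineer would, in place of code of your own. Each camera call takes 0.05 s, during which the arm holds its last target. There are 200 camera calls.

## Working session

There is one attempt and no reset: what is moved stays moved. The work goes in short steps, Python scripts to look and compute and a tool call to move; the robot and the scene stay as the last step left them, time stands still between calls to the robot, and variables do not carry over. Pictures are saved under pics/ and viewed, about 8 in all and at most 12, crops included, and the job is handed in when it is done.

Besides the shell and the picture viewer there is one more tool, called after "Request:" by a JSON object that holds its "op" and its "data", one argument or row to a line. move_arm: Moves the arm, as the interface text tells. Its arguments: {"type":"object","properties":{"deltas":{"type":"array","items":{"type":"array","items":{"type":"number"}}},"claw":{"type":"number"},"squeeze":{"type":"number"}},"required":["deltas"]}

```bash
mkdir -p pics
cat > h.py <<'E'
import numpy as np, cv2
from station import arm
def ray(cam,xy,st=None):
    c=arm.calibration(cam);K=np.array(c["intrinsics"]);d=np.linalg.inv(K)@[xy[0],xy[1],1]
    d=np.array([d[0],-d[1],-d[2]])
    T=np.array(c["T"])
    return T[:3,3],T[:3,:3]@d
def atz(cam,xy,z):
    o,d=ray(cam,xy);return o+d*(z-o[2])/d[2]
def proj(cam,p):
    c=arm.calibration(cam);T=np.linalg.inv(np.array(c["T"]));q=T[:3,:3]@p+T[:3,3]
    v=np.array(c["intrinsics"])@[q[0],-q[1],-q[2]];return v[:2]/v[2]
def tri(a,b):
    o1,d1=ray(*a);o2,d2=ray(*b)
    s=np.linalg.lstsq(np.c_[d1,-d2],o2-o1,rcond=None)[0]
    return (o1+d1*s[0]+o2+d2*s[1])/2, np.linalg.norm(o1+d1*s[0]-o2-d2*s[1])
E
python3 - <<'E'
from h import *
print(arm.tcp_to_grasp, arm.get_state(), arm.calibration("scene").keys())
im=[]
for c in("scene","top"):
    f=arm.grab_frame(c);cv2.imwrite(f"pics/{c}0.png",f[:,:,::-1]);
    print(c,np.array(arm.calibration(c)["T"]).round(3).tolist())
for t in("control_box","dial_centre","selector_grip","bridge_grip","bridge_feet","tray_in","tape_roll","squeeze_bottle","dropper_bottle"):
    r={}
    for c in("scene","top"):
        l=arm.spot_point(t,c); 
        if l: r[c]=l[0]["xy"]; print(t,c,[(np.round(x["xy"],1).tolist(),round(x["score"],2)) for x in l[:2]])
    if len(r)==2: print("   ",*tri(("scene",r["scene"]),("top",r["top"])))
E
```

```text
0.1593 {'t': 0.0, 'q': array([-9.38896461e-01,  3.59390532e-01,  1.10623169e-02, -3.28474990e-04,
       -1.22409825e+00, -2.88090882e-01]), 'qd': array([ 0.00088501, -0.00084921,  0.0001994 , -0.00210169,  0.00121019,
       -0.00054654]), 'joint_efforts': array([ 1.57056500e-03, -5.82719922e+01,  2.93049037e+01,  6.99721187e+00,
        6.69759684e-03, -1.57079594e-04]), 'eef_pos': array([ 0.22745192, -0.63532107,  0.40372549]), 'ee_rot': array([ 3.13994196e+00, -1.67138630e-04, -2.79789540e+00]), 'force': array([ 0.00452215, -0.55602058,  0.30250162]), 'moment': array([ 0.0114223 ,  0.03724394, -0.03442451]), 'width': 0.08765698309010198} dict_keys(['intrinsics', 'T'])
scene [[-0.875, 0.336, -0.349, 0.059], [-0.485, -0.592, 0.644, 0.827], [0.01, 0.733, 0.681, 1.034], [0.0, 0.0, 0.0, 1.0]]
top [[0.023, 0.981, -0.191, 0.355], [-0.999, 0.028, 0.021, -0.038], [0.025, 0.19, 0.981, 1.198], [0.0, 0.0, 0.0, 1.0]]
control_box scene [([296.7, 279.0], 0.89)]
control_box top [([219.9, 234.3], 0.81)]
    [0.48790582 0.1683492  0.01575931] 0.004523103814947907
dial_centre scene [([297.2, 267.8]
[... 360 characters left out ...]
top [([211.6, 227.2], 0.96)]
    [0.48801735 0.16326063 0.15675763] 0.005416512029296457
tray_in scene [([386.9, 184.2], 0.59)]
tray_in top [([398.4, 259.7], 0.72)]
    [ 0.43580871 -0.28107373  0.01401423] 0.004493875740270339
tape_roll scene [([341.6, 231.0], 0.62)]
tape_roll top [([303.2, 249.6], 0.6)]
    [ 0.46076812 -0.03940416  0.01338224] 0.01657152882207638
squeeze_bottle scene [([247.8, 246.6], 0.92), ([297.4, 283.7], 0.39)]
squeeze_bottle top [([243.9, 162.8], 0.82)]
    [ 0.67994803  0.12055456 -0.01425924] 0.0016641495080356589
dropper_bottle scene [([230.8, 278.1], 0.94)]
dropper_bottle top [([197.3, 172.0], 0.92)]
    [ 0.64824849  0.23869939 -0.00207853] 0.0017222215301231992
```

Run:
```python
import cv2,numpy as np
s=cv2.imread('pics/scene0.png')[150:350,190:450];t=cv2.imread('pics/top0.png')[130:320,140:460]
s=cv2.resize(s,(780,600),interpolation=2);cv2.imwrite('pics/s1.png',s)
cv2.imwrite('pics/t1.png',cv2.resize(t,(800,475),interpolation=2))
```

```text
(no output)
```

View pics/s1.png

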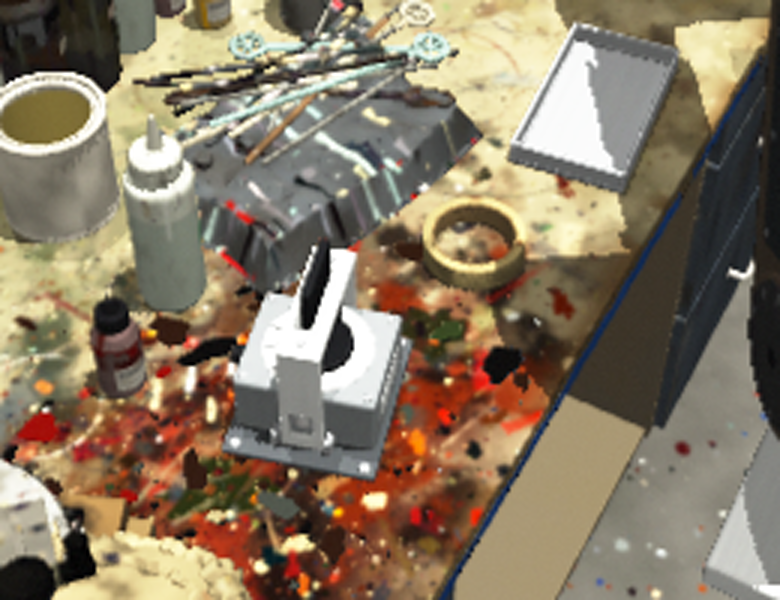

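View pics/t1.png

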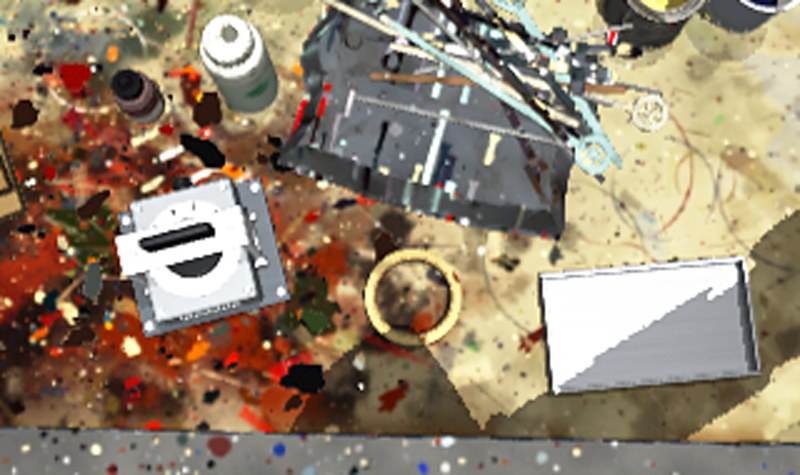

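The box is at left with the bridge straddling it; the tab runs from about (197,228) to (225,222) in the top picture. The tape roll is mid-way at about (305,249) and the tray at right, about (400,260). Next I measure the tab, tray and box.

Run:
```python
from h import *
def rect(P): 
    (c,(w,h),a)=cv2.minAreaRect(np.float32(P)*1000)
    if w<h: w,h=h,w;a+=90
    return np.round(c,1),round(w,1),round(h,1),round((a-90+90)%180-90 if 0 else a,1)
arm.grab_frame("top")
f=cv2.imread("pics/top0.png")
m=(f.max(2)<75).astype(np.uint8); n,l,s,c=cv2.connectedComponentsWithStats(m)
for i in range(1,n):
    x,y,w,h,A=s[i]
    if 185<c[i][0]<240 and 205<c[i][1]<250 and A>40:
        ys,xs=np.where(l==i); print("tabblob",s[i],rect([atz("top",(a,b),.165)[:2] for a,b in zip(xs,ys)]))
for t,z in(("bridge_grip",.165),("tray_in",.025),("control_box",.066),("tape_roll",.025)):
    r=arm.masks_of(t,"top")
    for q in r[:1]:
        ys,xs=np.where(q["pixels"]);print(t,round(q["score"],2),len(xs),rect([atz("top",(a,b),z)[:2] for a,b in zip(xs,ys)]))
# tray outer corners from view: crop px
cr=np.array([[541,273],[743,259],[759,371],[553,394]])/2.5+[140,130]
Q=np.array([atz("top",p,.025)[:2] for p in cr]);print(Q.round(4),Q.mean(0),np.linalg.norm(Q-np.roll(Q,1,0),axis=1))
```

```text
tabblob [196 219  30  12 133] (array([490.7, 163.4]), 64.7, 13.0, 106.8)
tabblob [207 231  22  10 115] (array([464.5, 145. ]), 46.7, 15.0, 105.8)
bridge_grip 0.77 848 (array([482.9, 154.4]), 117.8, 44.0, 106.3)Traceback (most recent call last):
  File "<stdin>", line 16, in <module>
  File "h.py", line 9, in atz
    o,d=ray(cam,xy);return o+d*(z-o[2])/d[2]
        ~~~^^^^^^^^
  File "h.py", line 4, in ray
    c=arm.calibration(cam);K=np.array(c["intrinsics"]);d=np.linalg.inv(K)@[xy[0],xy[1],1]
ValueError: time passes only in moves, steps and waits
```

Request:
{"op": "move_arm", "data": {
  "deltas": [
    [25,41,0,0,0,7],
    [25,41,0,0,0,7],
    [25,41,0,0,0,7],
    [25,41,0,0,0,7],
    [25,41,0,0,0,7]
  ],
  "claw": 0
}}

```text
t: 1.57
eef_pos: [0.3364, -0.456, 0.4047]
ee_rot: [-3.141, -0.0, -2.181]
force: [1.0, 0.2, 0.0]
width: 0.0875
```

Request:
{"op": "move_arm", "data": {
  "deltas": [
    [15,38,0,0,0,7],
    [15,38,0,0,0,7],
    [15,38,0,0,0,7],
    [15,38,0,0,0,7],
    [15,38,0,0,0,7]
  ]
}}

```text
t: 1.98
eef_pos: [0.4111, -0.2657, 0.405]
ee_rot: [-3.141, -0.0, -1.57]
force: [2.3, -0.7, 0.9]
width: 0.0876
```

Request:
{"op": "move_arm", "data": {
  "deltas": [
    [10,40,0,0,0,6],
    [10,40,0,0,0,6],
    [8,40,0,0,0,0],
    [8,40,0,0,0,0],
    [0,40,0,0,0,0]
  ]
}}

```text
t: 2.4
eef_pos: [0.4476, -0.0655, 0.405]
ee_rot: [-3.14, -0.0, -1.366]
force: [0.8, 0.9, 0.1]
width: 0.0876
```

That script died because I let moves run alongside it; I'll run things one at a time from here. The tab reads as centre (0.491, 0.163), axis at 16.5°.

Request:
{"op": "move_arm", "data": {
  "deltas": [
    [8,40,-4,0,0,1],
    [8,40,-4,0,0,1],
    [8,40,-4,0,0,1],
    [8,40,-4,0,0,1],
    [8,40,-4,0,0,1]
  ]
}}

```text
t: 2.82
eef_pos: [0.4867, 0.1345, 0.385]
ee_rot: [-3.14, 0.0, -1.278]
force: [0.7, -0.8, 0.3]
width: 0.0877
```

Request:
{"op": "move_arm", "data": {
  "deltas": [
    [2,29,0,0,0,0],
    [0,0,0,0,0,0],
    [0,0,0,0,0,0],
    [0,0,0,0,0,0],
    [0,0,0,0,0,0]
  ]
}}

```text
t: 3.23
eef_pos: [0.4888, 0.1606, 0.3848]
ee_rot: [-3.142, 0.0, -1.28]
force: [0.0, 0.1, -0.4]
width: 0.0877
```

```bash
cat >> h.py <<'E'
from scipy.spatial.transform import Rotation as Ro
def cal(cam):
    c=arm.calibration(cam);K=np.array(c["intrinsics"])
    if "T" in c: return K,np.array(c["T"])
    s=arm.get_state();T=np.eye(4);T[:3,:3]=Ro.from_euler("xyz",s["ee_rot"]).as_matrix();T[:3,3]=s["eef_pos"]
    return K,T@np.array(c["mount"])
def lift(KT,P,z):
    K,T=KT;P=np.atleast_2d(P);d=np.c_[P,np.ones(len(P))]@np.linalg.inv(K).T*[1,-1,-1]@T[:3,:3].T
    return T[:3,3]+d*((z-T[2,3])/d[:,2])[:,None]
def rect(P):
    (c,(w,h),a)=cv2.minAreaRect(np.float32(P[:,:2])*1000)
    if w<h: w,h=h,w;a+=90
    return np.round(c,1),round(w,1),round(h,1),round(a,1)
E
python3 - <<'E'
from h import *
KT=cal("wrist");f=arm.grab_frame("wrist")
cv2.imwrite("pics/w1.png",f[:,:,::-1])
for t,z in(("bridge_grip",.165),("control_box",.066)):
    for q in arm.masks_of(t,"wrist")[:2]:
        ys,xs=np.where(q["pixels"]);print(t,q["score"],len(xs),rect(lift(KT,np.c_[xs,ys],z)))
for t,z in(("bridge_grip",.149),("bridge_feet",.006),("dial_centre",.066)):
    for q in arm.spot_point(t,"wrist")[:2]: print(t,q["score"],q["xy"],lift(KT,q["xy"],z))
m=(f.max(2)<75).astype(np.uint8); n,l,s,c=cv2.connectedComponentsWithStats(m)
for i in range(1,n):
    if s[i][4]>300:
        ys,xs=np.where(l==i); print("blob",s[i],rect(lift(KT,np.c_[xs,ys],.165)))
cr=np.array([[541,273],[743,259],[759,371],[553,394]])/2.5+[140,130]
Q=lift(cal("top"),cr,.025)[:,:2];print(Q.round(4),Q.mean(0),np.linalg.norm(Q-np.roll(Q,1,0),axis=1))
print(arm.get_state()["t"],arm.get_state()["eef_pos"],arm.get_state()["ee_rot"])
E
```

```text
bridge_grip 0.94 7726 (array([497.4, 150.8]), 104.0, 31.0, 106.7)
control_box 0.89 11949 (array([502.7, 156.9]), 129.8, 124.7, 16.6)
bridge_grip 0.82 [301.8, 231.9] [[0.49374434 0.1721027  0.149     ]]
blob [328   0  71  32 484] (array([498. ,  37.2]), 38.9, 8.4, 169.6)
blob [ 145    4  100  103 1428] (array([577.8,  78.6]), 64.1, 22.4, 145.6)
blob [ 505   39  135  171 8171] (array([355. ,  52.9]), 90.7, 62.0, 85.2)
blob [ 346   61   53   52 1184] (array([484. ,  67.2]), 29.3, 23.0, 75.6)
blob [379  91  33  55 511] (array([465.1,  83.6]), 30.4, 16.0, 100.5)
blob [432  95  34  43 929] (array([435.8,  73.6]), 24.3, 15.9, 85.9)
blob [149 130  35  30 740] (array([585.9, 135.4]), 19.7, 16.4, 8.6)
blob [ 185  138   56  104 2222] (array([553.7, 156. ]), 65.2, 32.5, 105.0)
blob [ 295  176   16  104 1405] (array([494.9, 164.3]), 69.3, 9.2, 106.5)
blob [129 190  30  38 435] (array([590.9, 177.3]), 22.9, 13.1, 126.0)
blob [    0   204   640   196 62089] (array([466.9, 217.5]), 475.2, 152.1, 16.6)
blob [  91  207   41   36 1091] (array([609.8, 195.4]), 27.0, 20.6, 51.3)
[[ 0.4813 -0.1746]
 [ 0.5007 -0.3785]
 [ 0.3897 -0.3914]
 [ 0.3626 -0.1871]] [ 0.43360451 -0.28286779] [0.1193403  0.20479221 0.11171197 0.20609562]
3.5333 [0.48897036 0.16074915 0.38488872] [-3.14115102e+00  1.90097312e-04 -1.28037872e+00]
```

View pics/w1.png

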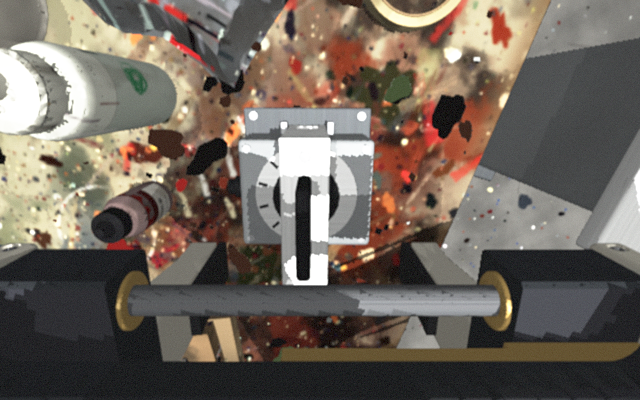

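The wrist view shows the tab at columns 295–311, a few mm from the jaw centre, and parallel to the jaws. I put the tab's centre at about (0.4935, 0.166) and the tray's at (0.434, -0.283). Now I lower and close gently.

Request:
{"op": "move_arm", "data": {
  "deltas": [
    [4.5,5,-16,0,0,0],
    [0,0,-20,0,0,0],
    [0,0,-20,0,0,0],
    [0,0,-20,0,0,0],
    [0,0,0,0,0,0]
  ]
}}

```text
t: 3.95
eef_pos: [0.4923, 0.1654, 0.3052]
ee_rot: [3.136, -0.001, -1.281]
force: [-0.7, 0.3, -0.1]
width: 0.0873
```

Request:
{"op": "move_arm", "data": {
  "deltas": [
    [0,0,0,0,0,0],
    [0,0,0,0,0,0],
    [0,0,0,0,0,0],
    [0,0,0,0,0,0],
    [0,0,0,0,0,0]
  ],
  "claw": 255,
  "squeeze": 5
}}

```text
t: 4.37
eef_pos: [0.4937, 0.1665, 0.3097]
ee_rot: [-3.14, 0.001, -1.279]
force: [-0.7, -0.7, 0.4]
width: 0.0598
```

Request:
{"op": "move_arm", "data": {
  "deltas": [
    [0,0,0,0,0,0],
    [0,0,0,0,0,0],
    [0,0,0,0,0,0],
    [0,0,0,0,0,0],
    [0,0,0,0,0,0]
  ]
}}

```text
t: 4.78
eef_pos: [0.4934, 0.1664, 0.3087]
ee_rot: [3.142, -0.0, -1.279]
force: [0.2, 0.2, -0.8]
width: 0.0265
```

Request:
{"op": "move_arm", "data": {
  "deltas": [
    [0,0,0,0,0,0],
    [0,0,0,0,0,0],
    [0,0,0,0,0,0],
    [0,0,0,0,0,0],
    [0,0,0,0,0,0]
  ]
}}

```text
t: 5.2
eef_pos: [0.4935, 0.1664, 0.3086]
ee_rot: [-3.142, 0.0, -1.279]
force: [1.1, -0.5, -0.3]
width: 0.01
```

Run:
```python
from h import *
f=arm.grab_frame("wrist");cv2.imwrite("pics/w2.png",f[:,:,::-1])
s=arm.get_state();print(s["force"],s["moment"],s["width"],s["eef_pos"])
```

```text
[ 0.20006532  0.44409818 -1.37085536] [ 0.04317007 -0.02930222 -0.04977388] 0.010205180859613654 [0.49347037 0.1664118  0.30860756]
```

View pics/w2.png

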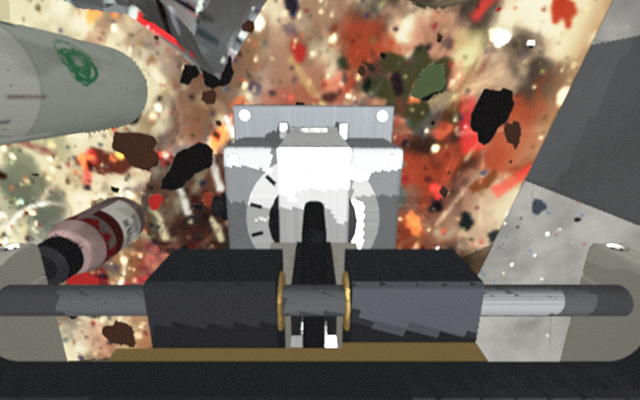

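The tab is gripped at 10 mm width with no side load. I raise the squeeze and pull straight up.

Request:
{"op": "move_arm", "data": {
  "deltas": [
    [0,0,0,0,0,0],
    [0,0,0,0,0,0],
    [0,0,3,0,0,0],
    [0,0,4,0,0,0],
    [0,0,4,0,0,0]
  ],
  "squeeze": 40
}}

```text
t: 5.67
eef_pos: [0.4928, 0.1661, 0.3186]
ee_rot: [3.139, 0.0, -1.28]
force: [2.0, 0.4, -15.4]
width: 0.0099
```

Request:
{"op": "move_arm", "data": {
  "deltas": [
    [0,0,5,0,0,0],
    [0,0,5,0,0,0],
    [0,0,10,0,0,0],
    [0,0,15,0,0,0],
    [0,0,20,0,0,0]
  ]
}}

```text
t: 6.08
eef_pos: [0.4934, 0.1662, 0.3759]
ee_rot: [3.141, -0.001, -1.279]
force: [-0.1, 1.3, -2.2]
width: 0.0098
```

Request:
{"op": "move_arm", "data": {
  "deltas": [
    [0,0,20,0,0,0],
    [0,0,20,0,0,0],
    [0,0,15,0,0,0],
    [0,0,5,0,0,0],
    [0,0,0,0,0,0]
  ]
}}

```text
t: 6.5
eef_pos: [0.4937, 0.1664, 0.4373]
ee_rot: [-3.137, 0.001, -1.279]
force: [-0.4, -0.5, -2.9]
width: 0.0098
```

Run:
```python
from h import *
f=arm.grab_frame("scene")
s=arm.get_state();print(s["force"],s["moment"],s["width"],s["eef_pos"])
g=arm.grab_frame("top")
KT=cal("top")
for q in arm.masks_of("tray_in","top")[:2]:
    ys,xs=np.where(q["pixels"]);print(q["score"],len(xs),rect(lift(KT,np.c_[xs,ys],.025)))
c=cv2.resize(f[110:330,190:450],(709,600))
cv2.imwrite("pics/s2.png",c[:,:,::-1])
```

```text
[-0.48418325  0.69435631 -2.92470632] [-0.04144617  0.13325957 -0.0199632 ] 0.009686042014839098 [0.49338362 0.16630252 0.43565334]
0.85 4142 (array([ 433.3, -280.4]), 213.7, 122.4, 96.3)
0.23 362 (array([454. , -45.5]), 92.9, 89.7, 136.3)
```

View pics/s2.png

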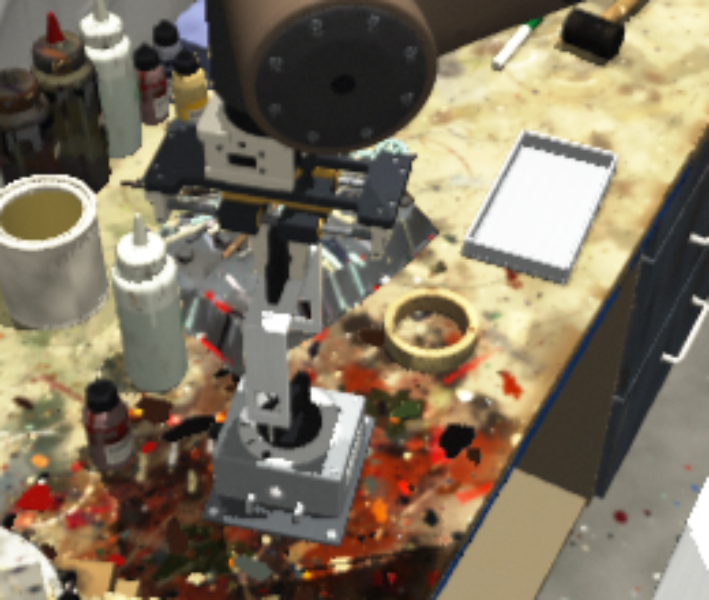

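The bridge is free, hanging straight, with the feet at about 133 mm, above the knob. Now I carry it to the tray at (0.434, -0.281), turning -10°.

Request:
{"op": "move_arm", "data": {
  "deltas": [
    [-1,-12,0,0,0,0],
    [-3,-25,0,0,0,-1],
    [-5,-37,0,0,0,-1],
    [-5,-37,0,0,0,-1],
    [-5,-37,0,0,0,-1]
  ]
}}

```text
t: 7.07
eef_pos: [0.4736, 0.0167, 0.4337]
ee_rot: [3.14, -0.0, -1.349]
force: [1.3, -0.4, -2.3]
width: 0.0098
```

Request:
{"op": "move_arm", "data": {
  "deltas": [
    [-5,-37,0,0,0,-1],
    [-5,-37,0,0,0,-1],
    [-5,-37,0,0,0,-1],
    [-5,-37,0,0,0,-1],
    [-5,-37,0,0,0,-1]
  ]
}}

```text
t: 7.48
eef_pos: [0.4482, -0.1686, 0.434]
ee_rot: [3.14, 0.0, -1.437]
force: [0.6, 0.1, -2.4]
width: 0.0096
```

Request:
{"op": "move_arm", "data": {
  "deltas": [
    [-5,-37,0,0,0,-1],
    [-5,-37,0,0,0,0],
    [-4,-25,0,0,0,0],
    [-2,-15,0,0,0,0],
    [0,0,-20,0,0,0]
  ]
}}

```text
t: 7.9
eef_pos: [0.4333, -0.284, 0.4166]
ee_rot: [-3.139, -0.003, -1.456]
force: [2.1, -0.5, -1.7]
width: 0.0101
```

Request:
{"op": "move_arm", "data": {
  "deltas": [
    [0,0,-25,0,0,0],
    [0,0,-25,0,0,0],
    [0,0,-20,0,0,0],
    [0,0,-10,0,0,0],
    [0,0,0,0,0,0]
  ]
}}

```text
t: 8.32
eef_pos: [0.4323, -0.2806, 0.3318]
ee_rot: [3.136, 0.002, -1.454]
force: [-0.3, 0.2, -2.0]
width: 0.0099
```

Run:
```python
from h import *
f=arm.grab_frame("scene")
s=arm.get_state();print(s["force"],s["moment"],s["width"],s["eef_pos"],s["ee_rot"],s["t"])
c=cv2.resize(f[100:260,300:500],(750,600))
cv2.imwrite("pics/s3.png",c[:,:,::-1])
```

```text
[-0.63269699  0.27309657 -1.38424156] [-0.02650827  0.07275365  0.00554083] 0.009921437777401437 [ 0.43304267 -0.28076409  0.33368569] [ 3.13863557e+00  7.45192135e-04 -1.45387037e+00] 8.3667
```

View pics/s3.png

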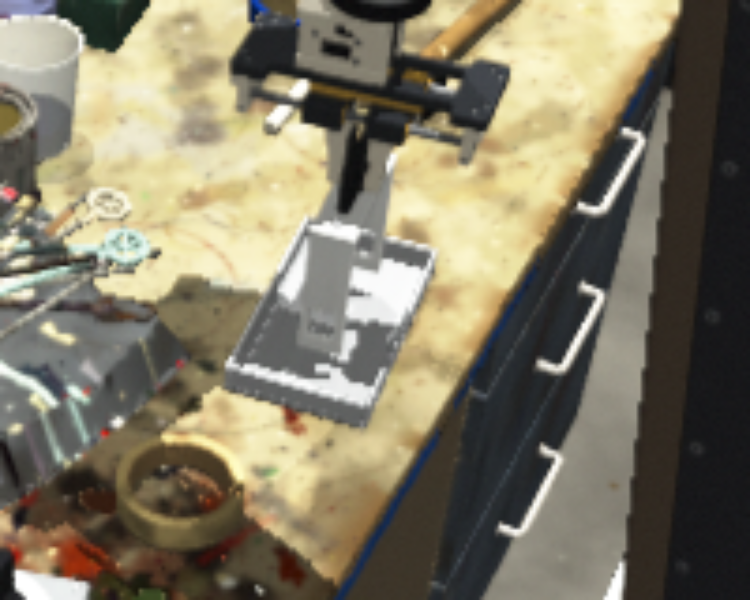

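The bridge is inside the tray's outline with the soles about 27 mm above the floor. I lower it to contact, then release.

Request:
{"op": "move_arm", "data": {
  "deltas": [
    [0,0,-8,0,0,0],
    [0,0,-8,0,0,0],
    [0,0,-6,0,0,0],
    [0,0,-3,0,0,0],
    [0,0,-1,0,0,0]
  ]
}}

```text
t: 8.78
eef_pos: [0.4333, -0.2805, 0.3082]
ee_rot: [3.141, 0.0, -1.454]
force: [0.3, 0.8, -2.3]
width: 0.0098
```

Request:
{"op": "move_arm", "data": {
  "deltas": [
    [0,0,-1,0,0,0],
    [0,0,-1,0,0,0],
    [0,0,0,0,0,0],
    [0,0,0,0,0,0],
    [0,0,0,0,0,0]
  ]
}}

```text
t: 9.2
eef_pos: [0.4335, -0.2806, 0.3069]
ee_rot: [-3.141, -0.0, -1.454]
force: [0.1, -0.6, -2.5]
width: 0.0095
```

Request:
{"op": "move_arm", "data": {
  "deltas": [
    [0,0,-1,0,0,0],
    [0,0,-1,0,0,0],
    [0,0,0,0,0,0],
    [0,0,0,0,0,0],
    [0,0,0,0,0,0]
  ]
}}

```text
t: 9.62
eef_pos: [0.4337, -0.2806, 0.3065]
ee_rot: [-3.14, -0.001, -1.453]
force: [-3.7, 4.8, 12.7]
width: 0.0104
```

Contact. I release.

Request:
{"op": "move_arm", "data": {
  "deltas": [
    [0,0,0.5,0,0,0],
    [0,0,0,0,0,0],
    [0,0,0,0,0,0],
    [0,0,0,0,0,0],
    [0,0,0,0,0,0]
  ],
  "claw": 90
}}

```text
t: 10.03
eef_pos: [0.4335, -0.2806, 0.305]
ee_rot: [3.141, 0.0, -1.454]
force: [0.3, -0.5, 0.4]
width: 0.0376
```

Request:
{"op": "move_arm", "data": {
  "deltas": [
    [0,0,0,0,0,0],
    [0,0,0,0,0,0],
    [0,0,0,0,0,0],
    [0,0,15,0,0,0],
    [0,0,25,0,0,0]
  ]
}}

```text
t: 10.45
eef_pos: [0.4326, -0.2803, 0.3431]
ee_rot: [3.137, 0.002, -1.454]
force: [0.4, 0.2, 0.7]
width: 0.0566
```

Request:
{"op": "move_arm", "data": {
  "deltas": [
    [0,0,35,0,0,0],
    [0,0,35,0,0,0],
    [0,0,20,0,0,0],
    [0,0,0,0,0,0],
    [0,0,0,0,0,0]
  ]
}}

```text
t: 10.87
eef_pos: [0.4335, -0.2806, 0.4365]
ee_rot: [-3.139, -0.001, -1.454]
force: [-0.2, -0.3, -1.5]
width: 0.0574
```

Run:
```python
from h import *
f=arm.grab_frame("scene")
s=arm.get_state();print(s["force"],s["width"],s["eef_pos"],s["ee_rot"],s["t"])
c=cv2.resize(f[90:320,210:470],(678,600))
cv2.imwrite("pics/s4.png",c[:,:,::-1])
K=arm.calibration("scene")
for n in("bridge_feet","bridge_grip"):
  for q in arm.spot_point(n,"scene")[:2]: print(n,q["score"],lift(cal("scene"),q["xy"],.004 if n[-1]=="t" else .147))
```

```text
[ 1.01851234 -0.27372116  0.15003331] 0.05702518263483355 [ 0.43323171 -0.28048508  0.4351059 ] [-3.14098250e+00  2.71285071e-04 -1.45409712e+00] 10.9167
bridge_feet 0.97 [[ 0.43525787 -0.28355281  0.004     ]]
bridge_grip 0.9 [[ 0.43539623 -0.2802073   0.147     ]]
bridge_grip 0.27 [[ 0.38656715 -0.1388727   0.147     ]]
```

View pics/s4.png

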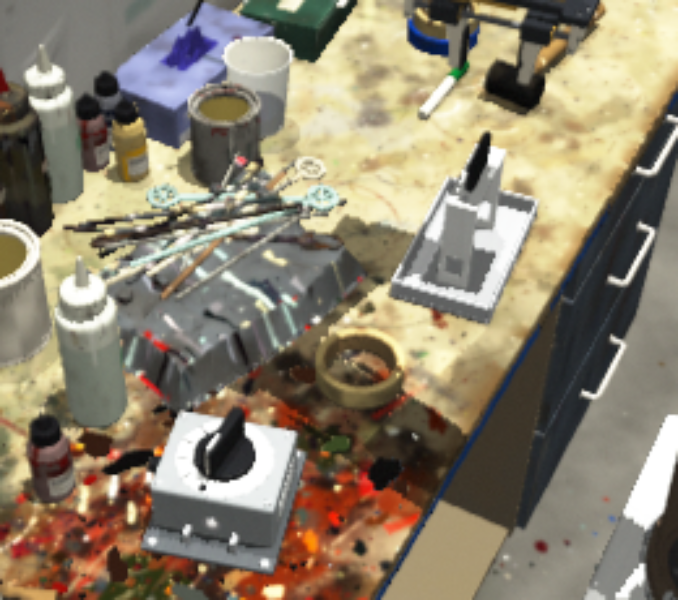

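The bridge stands upright in the tray. The selector's white pointer end is at about (211,465) in the crop, near the stud at (203,487). Next I measure the knob.

Run:
```python
from h import *
f=arm.grab_frame("top");KT=cal("top")
cv2.imwrite("pics/t5.png",f[:,:,::-1])
R=np.array([[195,190,255,255]])
c=cv2.resize(f[195:265,185:255],(600,600),interpolation=cv2.INTER_CUBIC);cv2.imwrite("pics/t5c.png",c[:,:,::-1])
for t,z in(("control_box",0),("dial_centre",.066),("selector_grip",.096)):
    for cam in("top","scene"):
        for q in arm.spot_point(t,cam)[:2]: print(t,cam,round(q["score"],2),q["xy"],lift(cal(cam),q["xy"],z)[0].round(4))
for q in arm.masks_of("selector","top")[:1]:
    ys,xs=np.where(q["pixels"]);print(q["score"],len(xs),rect(lift(KT,np.c_[xs,ys],.075)))
```

```text
control_box top 0.79 [215.9, 232.1] [0.4929 0.1807 0.    ]
control_box scene 0.85 [292.8, 280.2] [0.5036 0.1669 0.    ]
dial_centre top 0.93 [217.8, 228.6] [0.4938 0.1646 0.066 ]
dial_centre scene 0.69 [294.1, 267.5] [0.4928 0.1743 0.066 ]
dial_centre scene 0.68 [386.6, 185.0] [ 0.4179 -0.2202  0.066 ]
selector_grip top 0.66 [213.9, 227.9] [0.4916 0.1684 0.096 ]
selector_grip scene 0.83 [292.4, 259.6] [0.4956 0.1758 0.096 ]
0.57 510 (array([491.7, 166. ]), 58.9, 57.2, 133.5)
```

View pics/t5c.png

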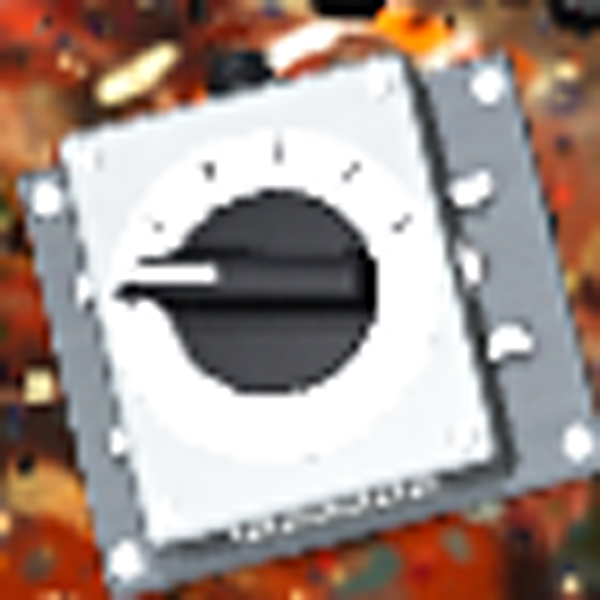

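The pointer faces the hidden stud mark, world about 91°. The other five marks are all visible, from (160,222) to (402,222), and the third click at (279,152) is straight up. So the selector is at off and needs 90° clockwise. I go over the box.

Request:
{"op": "move_arm", "data": {
  "deltas": [
    [1,12,0,0,0,0],
    [3,25,0,0,0,-1],
    [5,37,0,0,0,-1],
    [5,37,0,0,0,-1],
    [5,37,0,0,0,-1]
  ],
  "claw": 0
}}

```text
t: 11.83
eef_pos: [0.4522, -0.1314, 0.4352]
ee_rot: [-3.141, -0.0, -1.526]
force: [0.5, 0.1, -0.2]
width: 0.0843
```

Request:
{"op": "move_arm", "data": {
  "deltas": [
    [5,37,0,0,0,-1],
    [5,37,0,0,0,0],
    [5,37,0,0,0,0],
    [5,37,0,0,0,0],
    [5,37,0,0,0,0]
  ]
}}

```text
t: 12.25
eef_pos: [0.4772, 0.0542, 0.4355]
ee_rot: [-3.141, 0.0, -1.541]
force: [0.8, -0.0, -0.8]
width: 0.0878
```

Request:
{"op": "move_arm", "data": {
  "deltas": [
    [6,37,0,0,0,0],
    [5,37,0,0,0,0],
    [3,25,-20,0,0,0],
    [2,14,-30,0,0,0],
    [0,0,0,0,0,0]
  ]
}}

```text
t: 12.67
eef_pos: [0.4924, 0.1675, 0.3799]
ee_rot: [3.135, -0.003, -1.54]
force: [-1.7, -1.4, -1.5]
width: 0.0877
```

Request:
{"op": "move_arm", "data": {
  "deltas": [
    [0,0,0,0,0,0],
    [0,0,0,0,0,0],
    [0,0,0,0,0,0],
    [0,0,0,0,0,0],
    [0,0,0,0,0,0]
  ]
}}

```text
t: 13.08
eef_pos: [0.4936, 0.1648, 0.3863]
ee_rot: [-3.14, 0.001, -1.542]
force: [0.1, 0.2, -0.1]
width: 0.0875
```

Run:
```python
from h import *
KT=cal("wrist");f=arm.grab_frame("wrist");cv2.imwrite("pics/w3.png",f[:,:,::-1])
s=arm.get_state();print(s["t"],s["eef_pos"],s["ee_rot"],s["q"].round(2))
for t,z in(("selector_grip",.096),("dial_centre",.066)):
    for q in arm.spot_point(t,"wrist")[:2]: print(t,round(q["score"],2),q["xy"],lift(KT,q["xy"],z)[0].round(4))
u=lambda P:(np.array(P)+.5)/(60/7)-.5+[185,195]
Q=lift(cal("top"),u([[62,147],[403,58],[497,462],[148,543]]),.066)[:,:2];print(Q.round(4),Q.mean(0),np.linalg.norm(Q-np.roll(Q,1,0),axis=1))
Q=lift(cal("top"),u([[160,222],[208,170],[279,152],[352,170],[402,222]]),.066)[:,:2]
A=np.c_[2*Q,np.ones(5)];x=np.linalg.lstsq(A,(Q**2).sum(1),rcond=None)[0];print("marks circle",x[:2],np.sqrt(x[2]+x[:2]@x[:2]),np.degrees(np.arctan2(*(Q-x[:2]).T[::-1])))
```

```text
13.1333 [0.49355746 0.16483056 0.38610815] [-3.14019197e+00  1.01024118e-03 -1.54197307e+00] [ 0.7   0.12 -0.35  0.   -1.1  -0.67]
selector_grip 0.97 [311.3, 202.7] [0.4955 0.171  0.096 ]
dial_centre 0.94 [315.4, 193.9] [0.492  0.1719 0.066 ]
[[0.5333 0.2297]
 [0.5614 0.1353]
 [0.4477 0.1029]
 [0.4229 0.1981]] [0.49132144 0.16649896] [0.11481703 0.0985181  0.11828876 0.09841797]
marks circle [0.495277   0.16661347] 0.038587569333930316 [ 63.05402937  33.72058902   3.13751271 -29.12374779 -60.27715489]
```

View pics/w3.png

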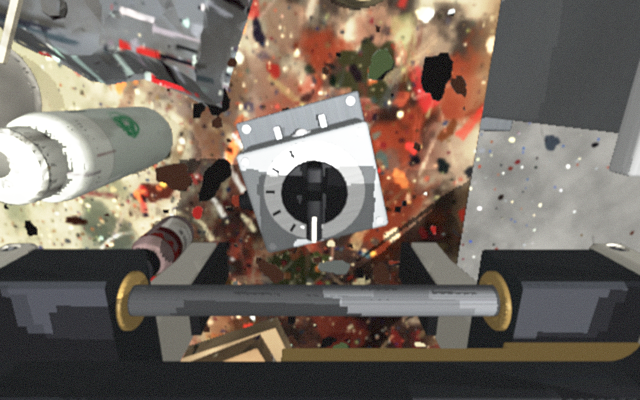

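The bar is vertical in the picture (column about 313) and so parallel to the pads. I take the axis as about (0.494, 0.168). Descending to 33 mm above the box top.

Request:
{"op": "move_arm", "data": {
  "deltas": [
    [0.5,3,-25,0,0,0],
    [0,0,-35,0,0,0],
    [0,0,-35,0,0,0],
    [0,0,-23,0,0,0],
    [0,0,-10,0,0,0]
  ]
}}

```text
t: 13.65
eef_pos: [0.4929, 0.1675, 0.2541]
ee_rot: [3.138, -0.002, -1.542]
force: [-0.4, -0.3, 0.7]
width: 0.0875
```

Request:
{"op": "move_arm", "data": {
  "deltas": [
    [0,0,0,0,0,0],
    [0,0,0,0,0,0],
    [0,0,0,0,0,0],
    [0,0,0,0,0,0],
    [0,0,0,0,0,0]
  ],
  "claw": 255,
  "squeeze": 6
}}

```text
t: 14.07
eef_pos: [0.4943, 0.1687, 0.2586]
ee_rot: [-3.139, 0.002, -1.541]
force: [-0.1, 1.0, -0.5]
width: 0.0599
```

Request:
{"op": "move_arm", "data": {
  "deltas": [
    [0,0,0,0,0,0],
    [0,0,0,0,0,0],
    [0,0,0,0,0,0],
    [0,0,0,0,0,0],
    [0,0,0,0,0,0]
  ]
}}

```text
t: 14.48
eef_pos: [0.4939, 0.1684, 0.2572]
ee_rot: [-3.142, 0.0, -1.541]
force: [-0.0, -0.1, 0.1]
width: 0.0261
```

Request:
{"op": "move_arm", "data": {
  "deltas": [
    [0,0,0,0,0,0],
    [0,0,0,0,0,0],
    [0,0,0,0,0,0],
    [0,0,0,0,0,0],
    [0,0,0,0,0,0]
  ]
}}

```text
t: 14.9
eef_pos: [0.4937, 0.1683, 0.2571]
ee_rot: [3.141, -0.0, -1.541]
force: [-2.9, 0.0, 2.7]
width: 0.0131
```

Run:
```python
from h import *
KT=cal("wrist");f=arm.grab_frame("wrist");cv2.imwrite("pics/w4.png",f[:,:,::-1])
s=arm.get_state();print(s)
```

```text
{'t': 14.95, 'q': array([ 7.05007704e-01,  2.57482055e-01, -5.14849421e-01, -3.29299368e-04,
       -7.99008338e-01, -6.75298370e-01]), 'qd': array([ 4.86322380e-04,  8.02229180e-05, -1.46384250e-03,  7.01551542e-04,
       -2.37055598e-04,  1.26405184e-03]), 'joint_efforts': array([ -0.89711241, -42.40265608,  22.84507513,   6.03828102,
         0.66805674,   0.07693322]), 'eef_pos': array([0.49372837, 0.16833203, 0.2570782 ]), 'ee_rot': array([ 3.14102098e+00, -1.55663869e-04, -1.54131667e+00]), 'force': array([-2.99488253,  1.75059527,  1.74827356]), 'moment': array([ 0.36823749,  1.32795506, -0.06163177]), 'width': 0.012931062127952234}
```

View pics/w4.png

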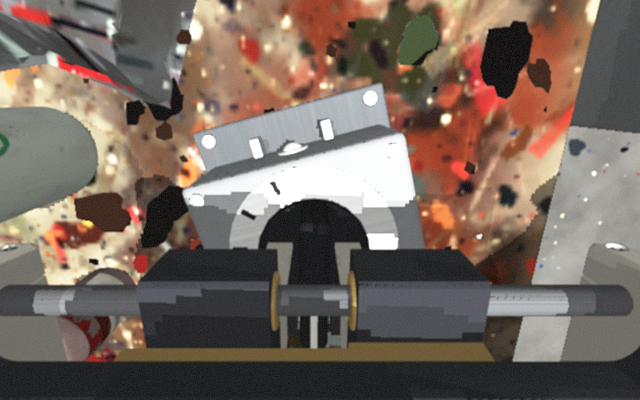

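The bar is gripped at 13 mm. A slight side load calls for a shift of -0.7 mm in x. Then I firm up and turn 90° clockwise.

Request:
{"op": "move_arm", "data": {
  "deltas": [
    [-0.7,0,0,0,0,0],
    [0,0,0,0,0,0],
    [0,0,0,0,0,-2],
    [0,0,0,0,0,-4],
    [0,0,0,0,0,-4]
  ],
  "squeeze": 30
}}

```text
t: 15.37
eef_pos: [0.4934, 0.1684, 0.2571]
ee_rot: [-3.141, -0.0, -1.718]
force: [0.6, -0.2, -0.4]
width: 0.0128
```

Request:
{"op": "move_arm", "data": {
  "deltas": [
    [0,0,0,0,0,-5],
    [0,0,0,0,0,-5],
    [0,0,0,0,0,-5],
    [0,0,0,0,0,-5],
    [0,0,0,0,0,-5]
  ]
}}

```text
t: 15.78
eef_pos: [0.4934, 0.1684, 0.2571]
ee_rot: [-3.141, 0.0, -2.156]
force: [0.3, -0.7, -0.2]
width: 0.0128
```

Request:
{"op": "move_arm", "data": {
  "deltas": [
    [0,0,0,0,0,-5],
    [0,0,0,0,0,-5],
    [0,0,0,0,0,-5],
    [0,0,0,0,0,-5],
    [0,0,0,0,0,-5]
  ]
}}

```text
t: 16.2
eef_pos: [0.4933, 0.1685, 0.2571]
ee_rot: [3.141, 0.0, -2.593]
force: [-1.5, 0.9, 0.4]
width: 0.0126
```

Request:
{"op": "move_arm", "data": {
  "deltas": [
    [0,0,0,0,0,-5],
    [0,0,0,0,0,-5],
    [0,0,0,0,0,-4],
    [0,0,0,0,0,-3],
    [0,0,0,0,0,-3]
  ]
}}

```text
t: 16.62
eef_pos: [0.4933, 0.1685, 0.2571]
ee_rot: [3.141, 0.0, -2.94]
force: [-0.5, 2.0, 0.8]
width: 0.0127
```

Run:
```python
from h import *
s=arm.get_state();print(s["t"],s["eef_pos"],np.degrees(s["ee_rot"]),s["force"],s["moment"],s["width"])
```

```text
16.6167 [0.49327957 0.16854505 0.25710989] [ 1.79981521e+02  9.83407864e-03 -1.68455622e+02] [-0.49149078  1.95936349  0.78656236] [ 0.51622409  0.45167609 -0.01537433] 0.012667672203073577
```

Request:
{"op": "move_arm", "data": {
  "deltas": [
    [0,0,0,0,0,-4],
    [0,0,0,0,0,-3],
    [0,0,0,0,0,-2],
    [0,0,0,0,0,-1],
    [0,0,0,0,0,0]
  ]
}}

```text
t: 17.03
eef_pos: [0.4933, 0.1686, 0.2571]
ee_rot: [3.141, 0.0, -3.112]
force: [-1.8, 0.8, -0.9]
width: 0.0128
```

Request:
{"op": "move_arm", "data": {
  "deltas": [
    [0,0,0,0,0,0],
    [0,0,0,0,0,0],
    [0,0,0,0,0,0],
    [0,0,0,0,0,0],
    [0,0,0,0,0,0]
  ]
}}

```text
t: 17.45
eef_pos: [0.4933, 0.1685, 0.2571]
ee_rot: [3.141, 0.0, -3.112]
force: [-1.4, 3.0, -1.3]
width: 0.013
```

Request:
{"op": "move_arm", "data": {
  "deltas": [
    [0,0,0,0,0,0],
    [0,0,0,0,0,0],
    [0,0,0,0,0,0],
    [0,0,0,0,0,0],
    [0,0,0,0,0,0]
  ],
  "claw": 0
}}

```text
t: 17.87
eef_pos: [0.4933, 0.1682, 0.2572]
ee_rot: [-3.141, 0.0, -3.112]
force: [-0.2, 0.3, -0.0]
width: 0.0405
```

Request:
{"op": "move_arm", "data": {
  "deltas": [
    [0,0,0,0,0,0],
    [0,0,0,0,0,0],
    [0,0,0,0,0,0],
    [0,0,0,0,0,0],
    [0,0,0,0,0,0]
  ]
}}

```text
t: 18.28
eef_pos: [0.4932, 0.1684, 0.2571]
ee_rot: [-3.142, -0.0, -3.112]
force: [0.5, -0.2, -0.5]
width: 0.074
```

Request:
{"op": "move_arm", "data": {
  "deltas": [
    [0,0,10,0,0,0],
    [0,0,25,0,0,0],
    [0,0,35,0,0,0],
    [0,0,40,0,0,0],
    [0,0,40,0,0,0]
  ]
}}

```text
t: 18.7
eef_pos: [0.4928, 0.168, 0.4095]
ee_rot: [-3.141, -0.0, -3.112]
force: [1.2, 0.7, -0.9]
width: 0.0874
```

Request:
{"op": "move_arm", "data": {
  "deltas": [
    [-5,-35,0,0,0,0],
    [-5,-35,0,0,0,0],
    [-5,-35,0,0,0,0],
    [0,-35,0,0,0,0],
    [0,-20,0,0,0,0]
  ]
}}

```text
t: 19.12
eef_pos: [0.4772, 0.0059, 0.4084]
ee_rot: [3.141, 0.001, -3.112]
force: [0.8, 0.9, 0.2]
width: 0.0875
```

Request:
{"op": "move_arm", "data": {
  "deltas": [
    [0,0,0,0,0,0],
    [0,0,0,0,0,0],
    [0,0,0,0,0,0],
    [0,0,0,0,0,0],
    [0,0,0,0,0,0]
  ]
}}

```text
t: 19.53
eef_pos: [0.4783, 0.0092, 0.4073]
ee_rot: [3.142, 0.0, -3.111]
force: [-0.2, -0.2, -0.3]
width: 0.0875
```

Run:
```python
from h import *
f=arm.grab_frame("top");g=arm.grab_frame("scene")
s=arm.get_state();print(s["t"],s["eef_pos"],s["force"],s["width"])
a=cv2.resize(f[195:265,185:255],(400,400),interpolation=cv2.INTER_CUBIC)
b=cv2.resize(g[90:290,210:410],(400,400))
cv2.imwrite("pics/fin.png",np.hstack([a,b])[:,:,::-1])
for t,z in(("bridge_feet",.004),("tape_roll",0),("squeeze_bottle",0),("dropper_bottle",0)):
    for q in arm.spot_point(t,"scene")[:1]: print(t,q["xy"],lift(cal("scene"),q["xy"],z)[0].round(3))
```

```text
19.6333 [0.47833881 0.0091015  0.40712439] [-0.4403497   0.2001914  -0.54148582] 0.08737627081777329
bridge_feet [387.5, 186.6] [ 0.436 -0.282  0.004]
tape_roll [347.1, 230.4] [ 0.462 -0.058  0.   ]
squeeze_bottle [250.4, 246.2] [0.665 0.125 0.   ]
dropper_bottle [230.6, 277.0] [0.649 0.237 0.   ]
```

View pics/fin.png

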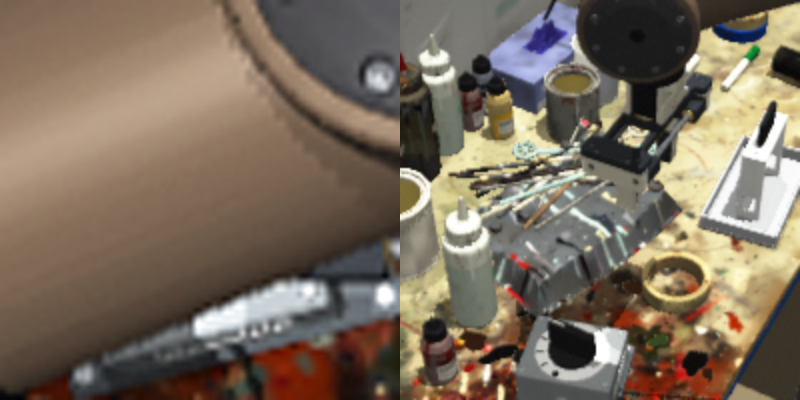

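The scene view shows the bridge standing and the bystanders in place, but the arm hides the box from the top camera. I move aside and check the pointer.

Request:
{"op": "move_arm", "data": {
  "deltas": [
    [0,-30,0,0,0,0],
    [0,-38,0,0,0,0],
    [0,-38,0,0,0,0],
    [0,-38,0,0,0,0],
    [0,-38,0,0,0,0]
  ]
}}

```text
t: 20.25
eef_pos: [0.478, -0.1751, 0.4073]
ee_rot: [-3.142, 0.0, -3.111]
force: [0.9, 1.3, -0.1]
width: 0.0875
```

Request:
{"op": "move_arm", "data": {
  "deltas": [
    [0,-30,0,0,0,0],
    [0,-20,0,0,0,0],
    [0,0,0,0,0,0],
    [0,0,0,0,0,0],
    [0,0,0,0,0,0]
  ]
}}

```text
t: 20.67
eef_pos: [0.4782, -0.2234, 0.407]
ee_rot: [3.141, -0.0, -3.112]
force: [0.1, 0.2, 0.7]
width: 0.0879
```

Run:
```python
from h import *
f=arm.grab_frame("top");g=arm.grab_frame("scene")
s=arm.get_state();print(s["t"],s["eef_pos"],s["force"],np.abs(s["qd"]).max())
a=cv2.resize(f[195:265,185:255],(400,400),interpolation=cv2.INTER_CUBIC)
b=cv2.resize(g[150:290,270:410],(400,400))
cv2.imwrite("pics/fin2.png",np.hstack([a,b])[:,:,::-1])
```

```text
20.7667 [ 0.47834427 -0.22285358  0.4072463 ] [-0.47411239  0.64969663  0.67221984] 0.005158027302817232
```

View pics/fin2.png

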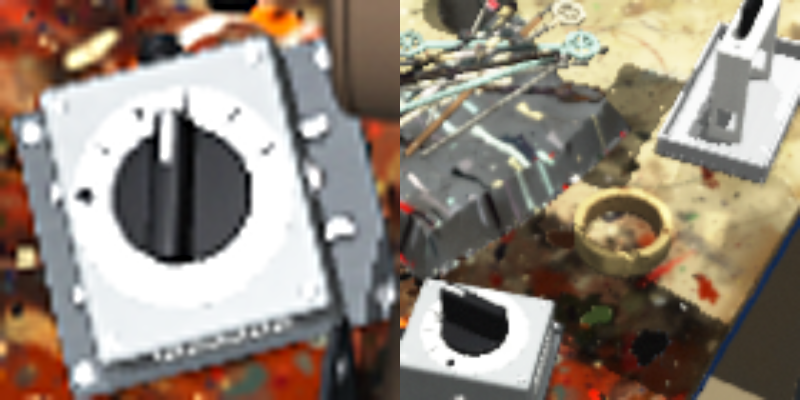

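The pointer bar lies along world x (about 2°). That matches the third-click mark at crop (185,100), allowing for parallax, and the stud is at (85,195), 90° away. The bridge stands upright in the tray, so I hand in.

```bash
python3 -c "
from station import arm
print(arm.job_done())"
```

```text
the job is handed in; nothing more can be done
None
```

The job is handed in at about 21 s of the 54 s allowed. I got no verdict back, so what follows rests on my own checks.

- **Bridge:** I pulled it straight up off both catches (the force at the wrist read about 15 N). I stood it in the tray and let go. The last checks place its feet within a few mm of the tray's centre, upright in the picture.
- **Selector:** It started at off. I turned it 90° clockwise to the third click and released it. In the last top picture the bar lies at about 2° in world axes. That is where the third mark should be, given the box's measured angle of about 17°. I judged this by eye from the picture.
- **Bystanders:** The tape roll and both bottles look undisturbed. The detector put the tape roll about 18 mm and the squeeze bottle about 16 mm from the first reading. The two readings were worked out differently and the first tape reading was poor, so I take this as measurement error. The arm never came near them.
- **Robot:** It stands clear with the gripper open and touches nothing.
- **What went wrong:** One early measuring script stopped with an error because I started a move while it was still running. I ran the remaining measurements again afterwards.

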